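# Reset a tripped bench cutout

### The arm

A 6-joint arm with a two-finger parallel gripper is mounted at the origin on a cart in front of the work surface, level with it; the furniture and walls round the work are solid. World frame = base frame: x ahead of the robot, y to its left, z up, the work surface at z = 0. Lengths are in mm, angles in degrees, forces in N, time in s.
With the tool pointing down it reaches from about 350 to 850 mm from the base axis. Payload 8.1 kg.
Tool frame: the origin (TCP) lies between the finger pads; the fingertips stand 22 mm ahead of it and the grasp point (between the pads) lies 3 mm ahead of it; z points along the fingers, y is the line along which they close (so a half turn about z gives the same grasp; the last joint's range is limited). The gripper opens to 85 mm and grips with 20 to 120 N. Pads are 22 mm wide; open, the fingers measure 114 mm over their backs; the gripper's body (76 mm by 85 mm) begins 54 mm behind the grasp point. The pads swing forward as they close: fully open they stand 13 mm farther back than shut.
Start: joints at [66.669, 7.471, 85.268, -0, 87.261, -4.893], TCP at [189.743, 569.213, 253.292] pointing down, gripper open.
Joint ranges: [-169.43, 169.43], [-51.17, 129.36], [1.28, 143.12], [-76.62, 256.62], [0, 156.53], [-152.29, 152.29]. Speed limits (degrees/s): [136.94, 136.94, 159.86, 180, 180, 180].

### API

Orientations are given as [roll, pitch, yaw] about the fixed x, y, z axes, in that order (R = Rz(yaw) Ry(pitch) Rx(roll)).
In Python, from bench import r, vision gives the robot as it stands.
- The arm moves only by the tool step_arm, never from a script. Its argument "targets" is a list that holds one entry, the list of rows, each a list of 6 numbers: the shift along the world's x, y, z in mm, then the turn, a rotation vector about the world's x, y, z in rad. In form: [[[x, y, z, rx, ry, rz], ...]]. A call has 1 to 12 rows; each row is the pose to reach, as a shift and turn from the pose commanded when the call began; what a row does not reach only later rows make up. A row lasts 1/12 s, in which the tool goes at most 41.7 mm and 7.16 degrees, less where a joint would pass 70% of its speed; a pose out of reach is approached as far as the arm can. A call with a gripper value outside its range is refused whole. "fingers" is the gripper's target within -1 to 1 (shut at 1, half-way at 0, fully open at -1), set as the call begins (left out, the last holds). The fingers move at their own pace and stop on an object; "newtons" is the grip in N (left out, the last holds). Time passes only in rows, so rows that repeat a pose let the fingers close. It gives the time, the measured TCP pose, the force, the opening and the grip force at its end, in the units of the state.
- r.sense(): the state, without advancing time (a new reading comes with each control period).
- vision.snapshot(name): name is "scene" or "side" or "wrist"; returns a dict with "img" (480x640x3 uint8, blue, green, red), "mtx" (3x3 intrinsics, pixels), "eye" and "attitude" of the camera in the world. Camera axes: x right, y up, looking along -z (the intrinsics and any distortion apply to the point x, -y, -z); pixel columns grow to the right and rows downward; lengths in mm; the calibration is good to about 2 mm. The wrist camera is an equidistant fisheye: a pixel r from the principal point sees the ray r / f radians off the axis. A picture is of the moment at which its call begins. There is no depth.
- r.hand_in(): hands the job in; it is judged then, once.
The state is a dict: "time": time; "joint_pos": joint angles; "qd": joint speeds; "joint_efforts": joint torques, N m; "tool_pos": TCP position; "tcp_rot": TCP orientation; "ft_force": force on the tool from outside, world axes, zero at the start; "wrist_torque": the same for the moment, N m; "finger_gap": finger opening in mm; "grip_force": force on a finger pad.
Only numpy, scipy, OpenCV 4.12 (cv2) and the standard library are available. Lean on these libraries where they do the work, as an engineer would, in place of code of your own. Each camera call takes 0.05 s, during which the arm holds its last target. There are 200 camera calls.

### The job

One of the two grey cutout boxes on the bench has tripped: its orange-topped lever stands upright, while the other one's leans to its green ON marks. Reset the tripped one: with shut fingers push its orange top over to the red OFF end, past the dragging latch, until it is firmly against the stop you feel there, then throw it to the green ON end until it stays there by itself. Push gently (never over 18 N, do not grip the lever), leave the other cutout on and the things around where they are.

Things in the scene. Friction and masses are not known exactly. Their poses are not given: they have to be found in the camera images.
- tripped_cutout: The tripped box: grey cutout box fixed to the bench, base plate 126x84 mm, black top 58 mm above the bench, with a slot along its x axis. Origin: centre of the underside; z up; its +x end bears the green ON marks, its -x end the red OFF marks. To ON: a snap of about 4 N, then a softer stop at 0.26..0.66; felt with 9 N, a reset latch holds it.
- reset_lever_grip (a point): Centre of the orange grip of the tripped box's lever. The lever turns about a level axis along the box's y, 56 mm above the box's origin; its orange cross grip is a rod of radius 7 mm, 34 mm long along the box's y, its centre 50 mm from the axis, on a 10 mm thick, 14 mm wide stem. 
- reset_lever (a joint): Tripped lever's angle, rad: 0 upright, + leans to box +x (ON), - to -x (OFF); a weak spring brings it to within 0.1 of upright. To OFF: 7 to 10 N drag at the grip from somewhere in -0.04..-0.44, carrying the latch 0.18 rad, then a firm stop (10 N more per mm), unseen, differing per box, at -0.22..-0.62: met with 12 N or more, the latch is reset.
- live_cutout: The other, working box, which stays on: grey cutout box fixed to the bench, base plate 126x84 mm, black top 58 mm above the bench, with a slot along its x axis. Origin: centre of the underside; z up; its +x end bears the green ON marks, its -x end the red OFF marks. 
- live_lever (a joint): Angle of the working box's lever, of the same shape and sense; it stands at ON, 0.36 to 0.50 rad, and stays where it is put.
- spot_welder: Yellow welder box 86x119x47 mm, bystander; origin under its centre.
- bench_supply: Black finned supply 101x67x44 mm, bystander; origin under its centre.
- cell_checker: Red cell checker 45x77x26 mm, bystander; origin under its centre.
- driver_amber: Amber screwdriver 183x44x24 mm, bystander; origin under its centre.
- solder_spool: Blue spool 53x53x40 mm, bystander; origin under its centre.
- flush_cutters: Blue cutters 118x96x11 mm, bystander; origin under their centre.
Things that resemble listed ones, but are neither listed nor needed, are in the scene too. Leave any purple look-alike of the tripped_cutout alone.

How it is judged (in metres and radians):
On the way, in this order (a step that is already met when the one before it is completed fails the run):
1. the tripped lever is pushed over to the OFF side (value of joint reset_lever below -0.18 rad), for 0.1 s.
2. the lever is over at the ON side (value of joint reset_lever above 0.2 rad), for 0.2 s.
At the end, for the whole second after the job is handed in: The tripped cutout's lever, let go, stays leaning to ON by its own latch (over 0.20 rad) and is at rest; the other cutout's lever is still at ON (over 0.25 rad) (value of joint reset_lever above 0.2 rad and velocity of joint reset_lever between -0.1 and 0.1 rad/s and value of joint live_lever above 0.25 rad); the robot touches nothing.
It fails at once if the tripped box or its lever is pushed or squeezed with more than 18 N (contact force between tripped_cutout and the fingers above 18 N or contact force between tripped_cutout and the arm above 18 N).
It fails at once if the working cutout is switched off (value of joint live_lever below 0.25 rad).
It fails at once if a bystander is shifted by more than 3 cm (distance of any of spot_welder, bench_supply, cell_checker, driver_amber, solder_spool, flush_cutters from where it was at the start of the episode above 0.03 m).
It also fails if it takes over 58 s, if anything falls off the work surface, if the arm or the gripper's body presses on something with over 40 N, if the wrist force passes 120 N, or if a joint passes its speed limit or range.

## Working session

There is one attempt and no reset: what is moved stays moved. The work goes in short steps, Python scripts to look and compute and a tool call to move; the robot and the scene stay as the last step left them, time stands still between calls to the robot, and variables do not carry over. Pictures are saved under pics/ and viewed, at most 10 in all, crops included, and the job is handed in when it is done.

Besides the shell and the picture viewer there is one more tool, called as name(argument=value, ...) on one line, values as JSON. step_arm: Moves the arm, as the interface text tells. Its arguments: {"type":"object","properties":{"targets":{"type":"array"},"fingers":{"type":"number"},"newtons":{"type":"number"}},"required":["targets"]}

```bash
mkdir -p pics
cat > h.py <<'E'
import numpy as np, cv2, pickle
from bench import r, vision
def snap(n,f):
    s=vision.snapshot(n); cv2.imwrite(f'pics/{f}.png',s['img']); pickle.dump(s,open(f'pics/{f}.pkl','wb')); return s
def load(f): return pickle.load(open(f'pics/{f}.pkl','rb'))
def R(s):
    a=np.array(s['attitude'],float)
    if a.shape==(3,3): return a
    from scipy.spatial.transform import Rotation as Q
    return Q.from_euler('xyz',a,degrees=True).as_matrix() if a.size==3 else Q.from_quat(a).as_matrix()
def ray(s,u,v):
    K=np.array(s['mtx']); d=np.array([(u-K[0,2])/K[0,0],-(v-K[1,2])/K[1,1],-1.])
    d=R(s)@d; return np.array(s['eye'],float),d/np.linalg.norm(d)
def atz(s,u,v,z):
    e,d=ray(s,u,v); return e+d*(z-e[2])/d[2]
def tri(s1,p1,s2,p2):
    e1,d1=ray(s1,*p1); e2,d2=ray(s2,*p2)
    t=np.linalg.lstsq(np.c_[d1,-d2],e2-e1,rcond=None)[0]
    a,b=e1+t[0]*d1,e2+t[1]*d2; return (a+b)/2,np.linalg.norm(a-b)
E
python3 - <<'E'
from h import *
for n in('scene','side'):
    s=snap(n,n+'0'); print(n,s['mtx'],s['eye'],s['attitude'],[k for k in s])
print(r.sense())
E
```

```text
scene [[453.68354615   0.         323.48653275]
 [  0.         453.68354615 247.03815899]
 [  0.           0.           1.        ]] [ 164.36451104 -671.79908917  802.93782167] [ 49.03127778  -0.29898112 -26.99356356] ['img', 'mtx', 'eye', 'attitude']
side [[438.74036297   0.         325.0068809 ]
 [  0.         438.74036297 243.71577033]
 [  0.           0.           1.        ]] [370.85880782 923.43664558 694.04259854] [  57.07411896   -0.51139365 -170.38227928] ['img', 'mtx', 'eye', 'attitude']
{'time': 0.1, 'joint_pos': array([ 6.66689780e+01,  7.51033770e+00,  8.53233786e+01,  1.52878520e-04,
        8.72622909e+01, -4.89276709e+00]), 'qd': array([-0.00936636, -0.02644992, -0.13921029, -0.0126767 ,  0.06329362,
        0.07500724]), 'joint_efforts': array([ 1.55491136e-03, -5.70945632e+01, -5.01946557e+01, -1.09812304e-04,
        7.89892831e-03,  6.18307786e-05]), 'tool_pos': array([189.56053019, 568.78074119, 252.35068158]), 'tcp_rot': array([-1.79904356e+02, -8.34069648e-03,  1.61561731e+02]), 'ft_force': array([0.32804728, 0.21784837, 0.57354022]), 'wrist_torque': array([-0.02036557, -0.04353526,  0.02687015]), 'grip_force': 0.0, 'finger_gap': 85.65562467482042}
```

View pics/scene0.png

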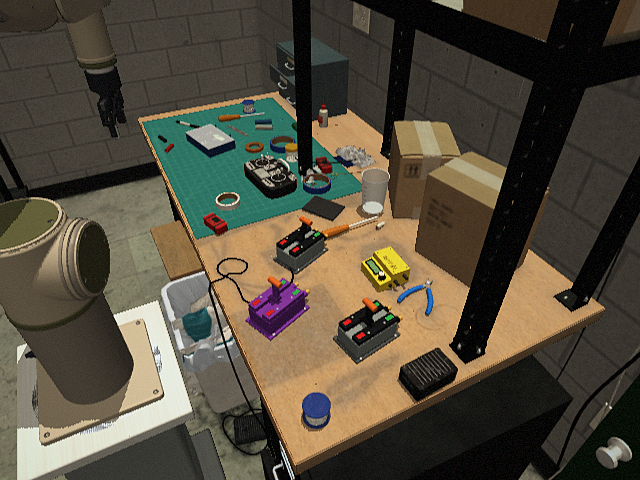

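View pics/side0.png

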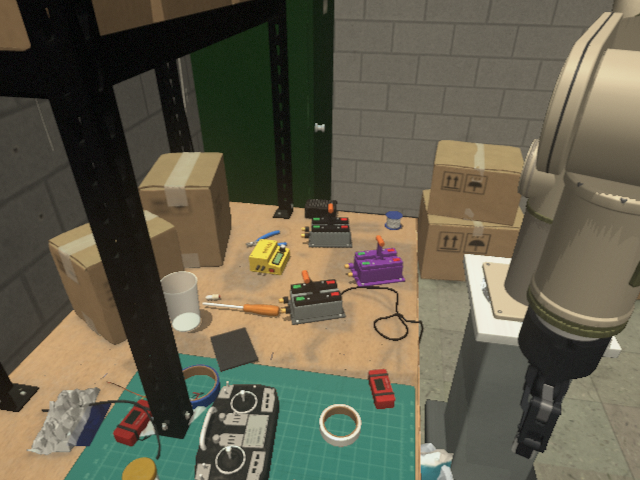

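Grey boxes are at scene (301,243) and (368,328). In the side view they are at (315,298) and (329,232). The purple look-alike is at scene (279,305). I'll enlarge both grey boxes in both views to see which lever is upright.

Run:
```python
import cv2,numpy as np
a=cv2.imread('pics/scene0.png');b=cv2.imread('pics/side0.png')
c=lambda i,x,y:cv2.resize(i[y:y+75,x:x+100],(400,300),interpolation=cv2.INTER_CUBIC)
cv2.imwrite('pics/c1.png',np.vstack([np.hstack([c(a,255,205),c(a,320,290)]),np.hstack([c(b,265,260),c(b,280,190)])]))
```

```text
(no output)
```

View pics/c1.png

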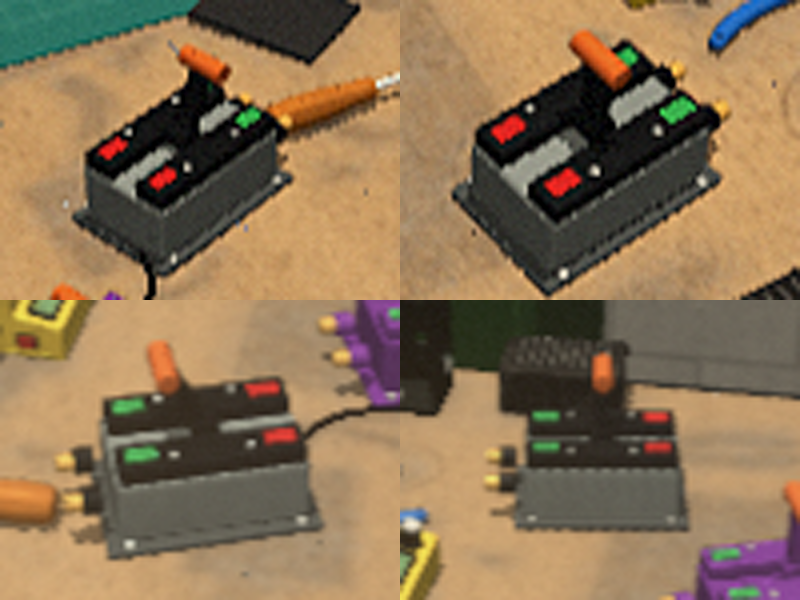

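Run:
```python
from h import *
np.set_printoptions(precision=1,suppress=True)
a,b=load('scene0'),load('side0')
A=lambda x,y,X0=400,o=(320,290):(o[0]+(x-X0)/4-.4,o[1]+y/4-.4)
L=lambda x,y:A(x,y,0,(255,205))
SR=lambda x,y:A(x,y-300,400,(280,190))
SL=lambda x,y:A(x,y-300,0,(265,260))
print('trip grip',tri(a,A(601,58),b,SR(603,372)))
print('live grip',tri(a,L(204,62),b,SL(163,367)))
for n,p in dict(l=(452,195),f=(548,292),rr=(720,180)).items(): print('T plate',n,atz(a,*A(*p),3))
for n,p in dict(l=(515,527),r=(688,527)).items(): print('T plate side',n,atz(b,*SR(*p),3))
for n,p in dict(l=(477,137),f=(550,222),rr=(720,120),b=(630,40)).items(): print('T top',n,atz(a,*A(*p),58))
for n,p in dict(l=(72,215),f=(163,275),rr=(292,180)).items(): print('L plate',n,atz(a,*L(*p),3))
for n,p in dict(l=(110,557),r=(322,528)).items(): print('L plate side',n,atz(b,*SL(*p),3))
for n,p in dict(welder=(386,268),spool=(316,405),supply=(428,370),cut=(418,298),purple=(279,290)).items(): print(n,atz(a,*p,20))
```

```text
trip grip (array([ 534.6, -160.3,  106.6]), np.float64(1.6850541126611775))
live grip (array([540.2, 159.3, 101.2]), np.float64(1.7019806678667582))
T plate l [ 466.  -132.7    3. ]
T plate f [ 481.4 -210.4    3. ]
T plate rr [ 602.6 -190.1    3. ]
T plate side l [ 587.8 -107.4    3. ]
T plate side r [ 465.6 -129.8    3. ]
T top l [ 474.5 -142.4   58. ]
T top f [ 481.3 -206.7   58. ]
T top rr [ 594.9 -190.2   58. ]
T top b [ 582.7 -120.3   58. ]
L plate l [447.  166.7   3. ]
L plate f [477.   88.9   3. ]
L plate rr [591.3 133.    3. ]
L plate side l [560.5 211.9   3. ]
L plate side r [445.8 166.9   3. ]
welder [680.7 -11.6  20. ]
spool [ 359.3 -267.2   20. ]
supply [ 593.9 -300.1   20. ]
cut [ 692.1 -130.8   20. ]
purple [412.4  38.6  20. ]
```

The side crop shows the lever of the box at scene (301,243) leaning to green, so that one is live. Its grip is 21 mm off the box centre, about 0.43 rad. The box at scene (368,328) has its lever upright, so that one is tripped. Its grip triangulates to z = 106.6 (106 expected), right above the box centre (534.4, -160), and the box yaw is about 10°. Before moving I'll check the rack's clearance.

Run:
```python
from h import *
np.set_printoptions(precision=0,suppress=True)
a,b=load('scene0'),load('side0')
for n,p in dict(near=(467,350),far=(305,172)).items(): print(n,atz(a,*p,0))
p=atz(a,467,350,0)
for z in (300,400,500,600,700,800):
    q=R(a).T@(np.r_[p[:2],z]-a['eye']);K=a['mtx'];print(z,K[0,2]+K[0,0]*q[0]/-q[2],K[1,2]-K[1,1]*q[1]/-q[2])
print(atz(b,175,425,0),atz(b,283,215,0))
```

```text
near [ 710. -288.    0.]
far [706. 518.   0.]
300 504.2836664015571 243.68760310247742
400 521.298237566236 195.17145602567228
500 541.7716742561469 136.79253739166137
600 566.8780336247427 65.20308550946876
700 598.3905162298465 -24.653086945720815
800 639.1195492082137 -140.7897638651243
[706. 496.   0.] [ 706. -278.    0.]
```

step_arm(targets=[[[0, 0, 20, 0, 0, 0.124], [0, 0, 20, 0, 0, 0.248], [0, 0, 20, 0, 0, 0.372], [0, 0, 20, 0, 0, 0.496]]], fingers=1, newtons=40)

```text
time: 0.43
tool_pos: [189.7, 569.2, 273.2]
tcp_rot: [-180.0, -0.0, -169.7]
ft_force: [0.4, 0.7, -0.1]
finger_gap: 39.0
grip_force: 0.0
```

step_arm(targets=[[[18, -34, 0, 0, 0, 0], [36, -69, 0, 0, 0, 0], [54, -103, 0, 0, 0, 0], [72, -138, 0, 0, 0, 0], [90, -172, 0, 0, 0, 0], [108, -207, 0, 0, 0, 0], [126, -241, 0, 0, 0, 0], [144, -276, 0, 0, 0, 0], [162, -310, 0, 0, 0, 0], [180, -345, 0, 0, 0, 0], [198, -379, 0, 0, 0, 0], [198, -379, 0, 0, 0, 0]]])

```text
time: 1.43
tool_pos: [390.0, 184.7, 273.0]
tcp_rot: [-179.8, 0.0, -170.4]
ft_force: [-0.1, 0.2, 0.9]
finger_gap: 0.0
grip_force: 0.0
```

step_arm(targets=[[[18, -34, 0, 0, 0, 0], [36, -69, 0, 0, 0, 0], [54, -103, 0, 0, 0, 0], [72, -138, 0, 0, 0, 0], [90, -172, -7, 0, 0, 0], [108, -207, -14, 0, 0, 0], [126, -241, -21, 0, 0, 0], [144, -276, -35, 0, 0, 0], [162, -310, -49, 0, 0, 0], [179, -344, -73, 0, 0, 0], [179, -344, -73, 0, 0, 0], [179, -344, -73, 0, 0, 0]]])

```text
time: 2.43
tool_pos: [565.5, -154.7, 196.6]
tcp_rot: [179.8, -0.3, -170.2]
ft_force: [-0.6, 1.1, 0.2]
finger_gap: -0.1
grip_force: 0.0
```

Run:
```python
from h import *
a=snap('scene','s1')['img'];b=snap('side','d1')['img']
c=lambda i,x,y:cv2.resize(i[y:y+150,x:x+100],(400,600),interpolation=cv2.INTER_CUBIC)
cv2.imwrite('pics/c2.png',np.hstack([c(a,325,220),c(b,280,120)]))
print(r.sense())
```

```text
{'time': 2.5333, 'joint_pos': array([-2.01335329e+01,  7.22593556e+00,  9.11372103e+01,  2.58745260e-02,
        8.17072310e+01, -1.20112643e+02]), 'qd': array([ 1.08347498e+00, -2.17707221e+00, -3.27223608e-01, -2.03219466e-03,
        2.79506591e-02, -1.52663465e-01]), 'joint_efforts': array([-1.26463439e+00, -5.33336949e+01, -4.81238616e+01, -1.28756328e-01,
       -7.03859772e-02, -3.26039025e-02]), 'tool_pos': array([ 566.51633155, -152.99611292,  200.03371149]), 'tcp_rot': array([ 1.79942547e+02, -4.80363287e-02, -1.70024614e+02]), 'ft_force': array([-0.51651542, -0.6534284 , -0.11290502]), 'wrist_torque': array([ 0.01465185, -0.07018703,  0.03716232]), 'grip_force': 0.0, 'finger_gap': -0.361399532255555}
```

View pics/c2.png

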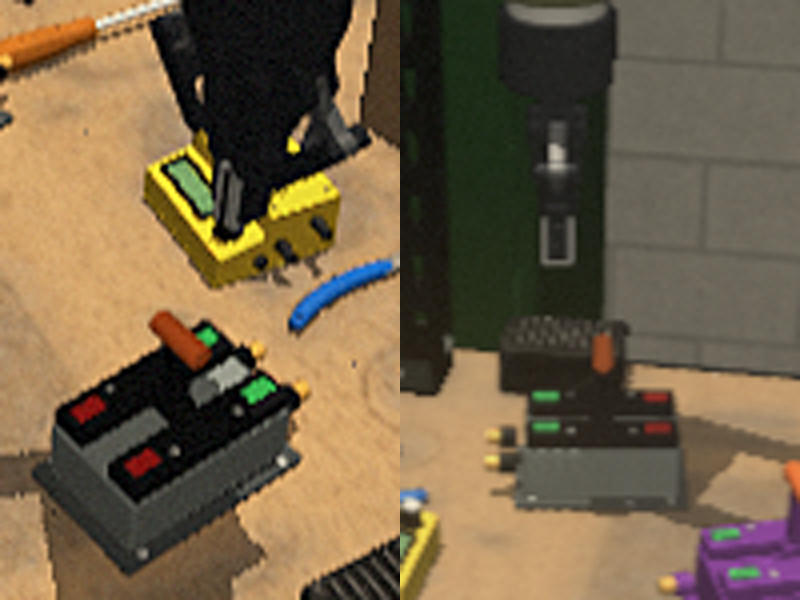

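The fingers are shut and hang above and beyond the grip on its ON side (side crop 557,240; grip at 603,352). I'll descend beside the grip.

step_arm(targets=[[[0, 0, -20, 0, 0, 0], [0, 0, -40, 0, 0, 0], [0, 0, -60, 0, 0, 0], [0, 0, -75, 0, 0, 0], [0, 0, -82, 0, 0, 0], [0, 0, -82, 0, 0, 0], [0, 0, -82, 0, 0, 0], [0, 0, -82, 0, 0, 0]]])

```text
time: 3.2
tool_pos: [567.9, -153.6, 120.4]
tcp_rot: [-179.9, 0.2, -170.0]
ft_force: [0.4, 0.3, 0.4]
finger_gap: -0.1
grip_force: 0.0
```

step_arm(targets=[[[-2, -0.35, 0, 0, 0, 0], [-4, -0.7, 0, 0, 0, 0], [-6, -1.05, 0, 0, 0, 0], [-8, -1.4, 0, 0, 0, 0], [-10, -1.75, 0, 0, 0, 0], [-12, -2.1, 0, 0, 0, 0], [-14, -2.5, 0, 0, 0, 0], [-16, -2.8, 0, 0, 0, 0], [-16, -2.8, 0, 0, 0, 0], [-16, -2.8, 0, 0, 0, 0]]])

```text
time: 4.03
tool_pos: [550.6, -156.6, 118.3]
tcp_rot: [180.0, -0.0, -170.0]
ft_force: [0.4, 0.1, -0.0]
finger_gap: 0.1
grip_force: 0.0
```

step_arm(targets=[[[-1, -0.17, 0, 0, 0, 0], [-2, -0.35, 0, 0, 0, 0], [-2, -0.35, 0, 0, 0, 0], [-2, -0.35, 0, 0, 0, 0]]])

```text
time: 4.37
tool_pos: [548.7, -156.9, 118.3]
tcp_rot: [-180.0, -0.0, -170.0]
ft_force: [-0.5, 0.3, 0.6]
finger_gap: 0.0
grip_force: 0.0
```

step_arm(targets=[[[-1, -0.17, 0, 0, 0, 0], [-2, -0.35, 0, 0, 0, 0], [-2, -0.35, 0, 0, 0, 0], [-2, -0.35, 0, 0, 0, 0]]])

```text
time: 4.7
tool_pos: [546.7, -157.3, 118.3]
tcp_rot: [180.0, 0.0, -170.0]
ft_force: [-0.4, 1.4, 0.8]
finger_gap: 0.2
grip_force: 0.0
```

step_arm(targets=[[[-1, -0.17, 0, 0, 0, 0], [-2, -0.35, 0, 0, 0, 0], [-2, -0.35, 0, 0, 0, 0], [-2, -0.35, 0, 0, 0, 0]]])

```text
time: 5.03
tool_pos: [544.7, -157.6, 118.3]
tcp_rot: [180.0, -0.0, -170.0]
ft_force: [-0.9, 0.1, -0.3]
finger_gap: 0.1
grip_force: 0.0
```

step_arm(targets=[[[-1, -0.17, 0, 0, 0, 0], [-2, -0.35, 0, 0, 0, 0], [-2, -0.35, 0, 0, 0, 0], [-2, -0.35, 0, 0, 0, 0]]])

```text
time: 5.37
tool_pos: [542.6, -158.0, 118.3]
tcp_rot: [-180.0, -0.0, -170.0]
ft_force: [0.2, -0.6, -0.2]
finger_gap: 0.3
grip_force: 0.0
```

Run:
```python
from h import *
a=snap('scene','s2')['img'];b=snap('side','d2')['img']
c=lambda i,x,y:cv2.resize(i[y:y+75,x:x+50],(400,600),interpolation=cv2.INTER_CUBIC)
cv2.imwrite('pics/c3.png',np.hstack([c(a,345,260),c(b,305,170)]))
```

```text
(no output)
```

View pics/c3.png

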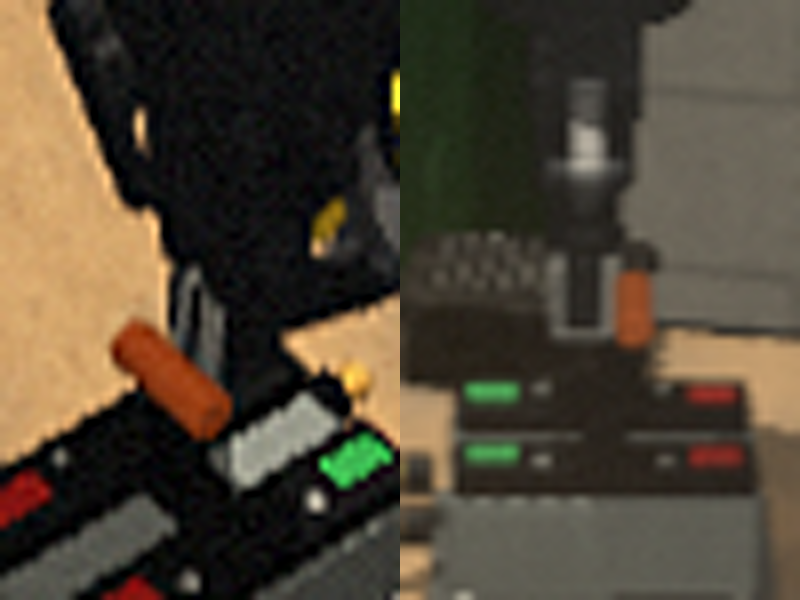

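Side crop: the finger (585,290) touches the grip (635,305), which has moved about 10 mm towards red (about -0.2 rad). No drag is felt yet, and the stop lies at least 9 mm beyond where drag begins, so the next 6 mm are safe.

step_arm(targets=[[[-1, -0.17, 0, 0, 0, 0], [-2, -0.35, 0, 0, 0, 0], [-2, -0.35, 0, 0, 0, 0], [-2, -0.35, 0, 0, 0, 0]]])

```text
time: 5.8
tool_pos: [540.7, -158.4, 118.3]
tcp_rot: [-180.0, 0.0, -170.0]
ft_force: [-1.1, -0.4, -0.3]
finger_gap: -0.1
grip_force: 0.0
```

step_arm(targets=[[[-1, -0.17, 0, 0, 0, 0], [-2, -0.35, 0, 0, 0, 0], [-2, -0.35, 0, 0, 0, 0], [-2, -0.35, 0, 0, 0, 0]]])

```text
time: 6.13
tool_pos: [539.1, -158.6, 118.3]
tcp_rot: [-180.0, 0.1, -170.0]
ft_force: [4.1, 0.3, -3.4]
finger_gap: 0.1
grip_force: 2.0
```

step_arm(targets=[[[-1, -0.17, 0, 0, 0, 0], [-2, -0.35, 0, 0, 0, 0], [-2, -0.35, 0, 0, 0, 0], [-2, -0.35, 0, 0, 0, 0]]])

```text
time: 6.47
tool_pos: [537.5, -158.9, 118.2]
tcp_rot: [-180.0, 0.1, -170.0]
ft_force: [8.5, 0.2, -5.5]
finger_gap: -0.4
grip_force: 3.8
```

Drag met at x ≈ 540, so the stop is expected near x ≈ 531. I'll go on in small steps, following the arc down a little to unload the rubbing.

step_arm(targets=[[[-0.5, -0.1, -0.3, 0, 0, 0], [-1, -0.17, -0.5, 0, 0, 0], [-1, -0.17, -0.5, 0, 0, 0], [-1, -0.17, -0.5, 0, 0, 0]]])

```text
time: 6.8
tool_pos: [536.8, -159.0, 118.1]
tcp_rot: [-180.0, 0.1, -170.0]
ft_force: [7.8, 0.2, -3.8]
finger_gap: -0.3
grip_force: 3.9
```

step_arm(targets=[[[-0.5, -0.1, -0.3, 0, 0, 0], [-1, -0.17, -0.5, 0, 0, 0], [-1, -0.17, -0.5, 0, 0, 0], [-1, -0.17, -0.5, 0, 0, 0]]])

```text
time: 7.13
tool_pos: [536.0, -159.2, 117.9]
tcp_rot: [-180.0, 0.2, -170.0]
ft_force: [7.4, 1.3, -2.1]
finger_gap: 0.1
grip_force: 3.8
```

step_arm(targets=[[[-0.5, -0.1, -0.2, 0, 0, 0], [-1, -0.17, -0.4, 0, 0, 0], [-1, -0.17, -0.4, 0, 0, 0], [-1, -0.17, -0.4, 0, 0, 0]]])

```text
time: 7.47
tool_pos: [535.1, -159.4, 117.6]
tcp_rot: [-180.0, 0.2, -170.0]
ft_force: [6.8, 1.0, -0.6]
finger_gap: -0.0
grip_force: 3.8
```

step_arm(targets=[[[-0.5, -0.1, -0.2, 0, 0, 0], [-1, -0.17, -0.4, 0, 0, 0], [-1, -0.17, -0.4, 0, 0, 0], [-1, -0.17, -0.4, 0, 0, 0]]])

```text
time: 7.8
tool_pos: [534.2, -159.5, 117.4]
tcp_rot: [-180.0, 0.2, -170.0]
ft_force: [7.3, 2.2, 0.1]
finger_gap: -0.1
grip_force: 3.8
```

step_arm(targets=[[[-0.5, -0.1, -0.2, 0, 0, 0], [-1, -0.17, -0.4, 0, 0, 0], [-1, -0.17, -0.4, 0, 0, 0], [-1, -0.17, -0.4, 0, 0, 0]]])

```text
time: 8.13
tool_pos: [533.4, -159.7, 117.2]
tcp_rot: [-180.0, 0.2, -170.0]
ft_force: [6.7, 2.6, -0.3]
finger_gap: 0.3
grip_force: 3.8
```

step_arm(targets=[[[-0.5, -0.1, -0.2, 0, 0, 0], [-1, -0.17, -0.4, 0, 0, 0], [-1, -0.17, -0.4, 0, 0, 0], [-1, -0.17, -0.4, 0, 0, 0]]])

```text
time: 8.47
tool_pos: [532.5, -159.9, 116.9]
tcp_rot: [-179.9, 0.2, -170.0]
ft_force: [7.5, 3.0, -0.5]
finger_gap: -0.3
grip_force: 3.9
```

step_arm(targets=[[[-0.5, -0.1, -0.2, 0, 0, 0], [-1, -0.17, -0.4, 0, 0, 0], [-1, -0.17, -0.4, 0, 0, 0], [-1, -0.17, -0.4, 0, 0, 0]]])

```text
time: 8.8
tool_pos: [531.5, -160.0, 116.6]
tcp_rot: [-180.0, 0.2, -170.0]
ft_force: [7.8, 2.8, 0.3]
finger_gap: 0.3
grip_force: 3.9
```

step_arm(targets=[[[-0.4, -0.1, -0.2, 0, 0, 0], [-0.8, -0.14, -0.35, 0, 0, 0], [-0.8, -0.14, -0.35, 0, 0, 0], [-0.8, -0.14, -0.35, 0, 0, 0]]])

```text
time: 9.13
tool_pos: [530.8, -160.2, 116.4]
tcp_rot: [-179.9, 0.2, -170.0]
ft_force: [7.7, 2.3, 1.8]
finger_gap: 0.0
grip_force: 3.9
```

step_arm(targets=[[[-0.4, -0.1, -0.2, 0, 0, 0], [-0.8, -0.14, -0.35, 0, 0, 0], [-0.8, -0.14, -0.35, 0, 0, 0], [-0.8, -0.14, -0.35, 0, 0, 0]]])

```text
time: 9.47
tool_pos: [530.3, -160.3, 116.2]
tcp_rot: [-179.9, 0.3, -170.0]
ft_force: [8.0, 4.0, 1.2]
finger_gap: 0.4
grip_force: 4.3
```

step_arm(targets=[[[-0.4, -0.07, -0.1, 0, 0, 0], [-0.8, -0.14, -0.3, 0, 0, 0], [-0.8, -0.14, -0.3, 0, 0, 0], [-0.8, -0.14, -0.3, 0, 0, 0]]])

```text
time: 9.8
tool_pos: [529.9, -160.4, 116.1]
tcp_rot: [-179.9, 0.3, -170.0]
ft_force: [9.5, 3.2, 1.7]
finger_gap: 0.1
grip_force: 5.0
```

step_arm(targets=[[[-0.4, -0.07, -0.1, 0, 0, 0], [-0.8, -0.14, -0.2, 0, 0, 0], [-0.8, -0.14, -0.2, 0, 0, 0], [-0.8, -0.14, -0.2, 0, 0, 0]]])

```text
time: 10.13
tool_pos: [529.5, -160.4, 116.0]
tcp_rot: [-179.9, 0.4, -170.0]
ft_force: [12.4, 4.2, 0.5]
finger_gap: -0.2
grip_force: 5.8
```

step_arm(targets=[[[-0.3, -0.05, -0.1, 0, 0, 0], [-0.6, -0.1, -0.2, 0, 0, 0], [-0.6, -0.1, -0.2, 0, 0, 0], [-0.6, -0.1, -0.2, 0, 0, 0]]])

```text
time: 10.47
tool_pos: [529.3, -160.5, 115.9]
tcp_rot: [-179.9, 0.4, -170.0]
ft_force: [14.5, 3.3, -0.4]
finger_gap: 0.2
grip_force: 6.4
```

step_arm(targets=[[[-0.2, -0.04, 0, 0, 0, 0], [-0.3, -0.05, 0, 0, 0, 0], [-0.3, -0.05, 0, 0, 0, 0], [-0.3, -0.05, 0, 0, 0, 0]]])

```text
time: 10.8
tool_pos: [529.1, -160.5, 115.9]
tcp_rot: [-179.9, 0.4, -170.0]
ft_force: [13.9, 5.1, -1.2]
finger_gap: 0.2
grip_force: 6.8
```

step_arm(targets=[[[4, 0.7, 1, 0, 0, 0], [8, 1.4, 2, 0, 0, 0], [14, 2.5, 3, 0, 0, 0], [20, 3.5, 3, 0, 0, 0], [28, 5, 3, 0, 0, 0], [36, 6.4, 3, 0, 0, 0], [42, 7.4, 3, 0, 0, 0], [42, 7.4, 20, 0, 0, 0], [42, 7.4, 40, 0, 0, 0], [42, 7.4, 60, 0, 0, 0], [42, 7.4, 70, 0, 0, 0], [42, 7.4, 70, 0, 0, 0]]])

```text
time: 11.8
tool_pos: [569.6, -154.1, 187.0]
tcp_rot: [-179.9, 0.2, -170.0]
ft_force: [1.3, -0.3, -0.3]
finger_gap: -0.6
grip_force: 0.0
```

step_arm(targets=[[[-20, -3.5, 0, 0, 0, 0], [-40, -7, 0, 0, 0, 0], [-60, -10.5, 0, 0, 0, 0], [-76, -13, 0, 0, 0, 0], [-76, -13, 0, 0, 0, 0], [-76, -13, 0, 0, 0, 0]]])

```text
time: 12.3
tool_pos: [491.0, -166.5, 182.8]
tcp_rot: [180.0, -0.0, -170.1]
ft_force: [0.0, 0.1, -0.2]
finger_gap: -0.1
grip_force: 0.0
```

Run:
```python
from h import *
a=snap('scene','s3')['img'];b=snap('side','d3')['img']
c=lambda i,x,y:cv2.resize(i[y:y+100,x:x+67],(400,600),interpolation=cv2.INTER_CUBIC)
cv2.imwrite('pics/c4.png',np.hstack([c(a,335,240),c(b,300,150)]))
print(r.sense()['tool_pos'])
```

```text
[ 492.01985396 -166.40213354  183.37550453]
```

View pics/c4.png

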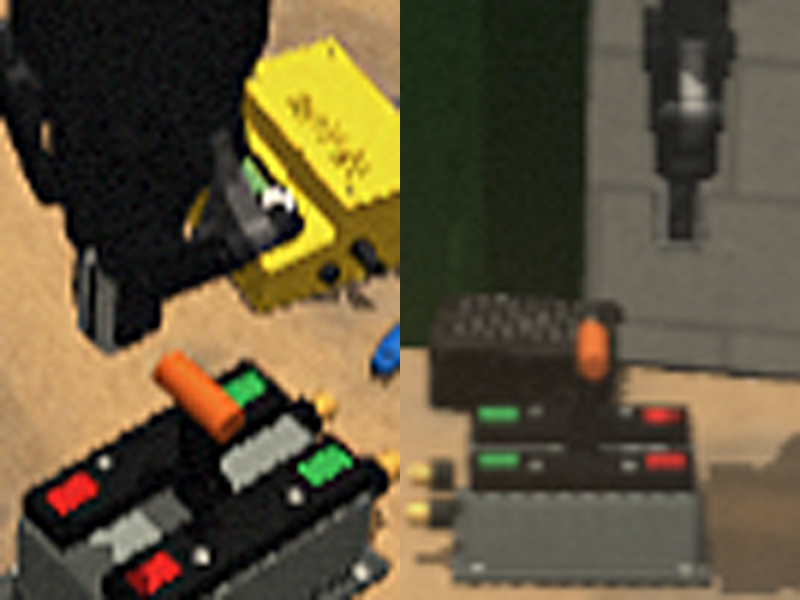

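The lever sprang back to near upright (side crop 593,350), and the fingers are above it on the red side. I'll descend, then push to ON.

step_arm(targets=[[[0, 0, -20, 0, 0, 0], [0, 0, -40, 0, 0, 0], [0, 0, -58, 0, 0, 0], [0, 0, -66, 0, 0, 0], [0, 0, -66, 0, 0, 0], [5, 0.9, -66, 0, 0, 0], [10, 1.75, -66, 0, 0, 0], [14, 2.5, -66, 0, 0, 0], [17, 3, -66, 0, 0, 0], [20, 3.5, -66, 0, 0, 0], [20, 3.5, -66, 0, 0, 0], [20, 3.5, -66, 0, 0, 0]]])

```text
time: 13.4
tool_pos: [511.9, -163.0, 118.1]
tcp_rot: [-180.0, 0.0, -170.0]
ft_force: [-0.2, -0.3, -0.7]
finger_gap: -0.1
grip_force: 0.0
```

step_arm(targets=[[[1, 0.17, 0, 0, 0, 0], [2, 0.35, 0, 0, 0, 0], [3, 0.5, 0, 0, 0, 0], [4, 0.7, 0, 0, 0, 0], [4, 0.7, 0, 0, 0, 0], [4, 0.7, 0, 0, 0, 0]]])

```text
time: 13.9
tool_pos: [515.7, -162.3, 117.9]
tcp_rot: [180.0, -0.0, -170.0]
ft_force: [0.7, -0.6, 0.4]
finger_gap: 0.1
grip_force: 0.0
```

step_arm(targets=[[[1, 0.17, 0, 0, 0, 0], [2, 0.35, 0, 0, 0, 0], [3, 0.5, 0, 0, 0, 0], [4, 0.7, 0, 0, 0, 0], [4, 0.7, 0, 0, 0, 0], [4, 0.7, 0, 0, 0, 0]]])

```text
time: 14.4
tool_pos: [519.7, -161.6, 117.9]
tcp_rot: [180.0, -0.0, -170.0]
ft_force: [-0.0, -0.8, -0.6]
finger_gap: -0.4
grip_force: 0.0
```

step_arm(targets=[[[1, 0.17, -0.2, 0, 0, 0], [2, 0.35, -0.4, 0, 0, 0], [2, 0.35, -0.4, 0, 0, 0], [2, 0.35, -0.4, 0, 0, 0]]])

```text
time: 14.73
tool_pos: [521.7, -161.2, 117.4]
tcp_rot: [-180.0, -0.0, -170.0]
ft_force: [-0.4, 0.0, -0.4]
finger_gap: -0.1
grip_force: 0.0
```

step_arm(targets=[[[1, 0.17, -0.2, 0, 0, 0], [2, 0.35, -0.4, 0, 0, 0], [2, 0.35, -0.4, 0, 0, 0], [2, 0.35, -0.4, 0, 0, 0]]])

```text
time: 15.07
tool_pos: [523.7, -160.9, 117.0]
tcp_rot: [180.0, -0.0, -170.0]
ft_force: [-0.5, 0.0, -0.3]
finger_gap: 0.2
grip_force: 0.0
```

step_arm(targets=[[[1, 0.17, -0.2, 0, 0, 0], [2, 0.35, -0.4, 0, 0, 0], [2, 0.35, -0.4, 0, 0, 0], [2, 0.35, -0.4, 0, 0, 0]]])

```text
time: 15.4
tool_pos: [525.7, -160.6, 116.7]
tcp_rot: [180.0, -0.0, -170.0]
ft_force: [-0.7, -0.1, 0.2]
finger_gap: 0.2
grip_force: 0.0
```

step_arm(targets=[[[1, 0.17, -0.2, 0, 0, 0], [2, 0.35, -0.4, 0, 0, 0], [2, 0.35, -0.4, 0, 0, 0], [2, 0.35, -0.4, 0, 0, 0]]])

```text
time: 15.73
tool_pos: [527.7, -160.2, 116.3]
tcp_rot: [-180.0, -0.0, -170.0]
ft_force: [-0.7, 0.9, 0.6]
finger_gap: 0.0
grip_force: 0.0
```

step_arm(targets=[[[1, 0.17, -0.2, 0, 0, 0], [2, 0.35, -0.4, 0, 0, 0], [2, 0.35, -0.4, 0, 0, 0], [2, 0.35, -0.4, 0, 0, 0]]])

```text
time: 16.07
tool_pos: [529.4, -159.9, 115.9]
tcp_rot: [180.0, -0.0, -170.0]
ft_force: [-3.0, -0.1, 3.1]
finger_gap: -0.3
grip_force: 2.0
```

Snap felt; I'll continue in small steps.

step_arm(targets=[[[0.7, 0.12, -0.3, 0, 0, 0], [1.5, 0.26, -0.6, 0, 0, 0], [1.5, 0.26, -0.6, 0, 0, 0], [1.5, 0.26, -0.6, 0, 0, 0]]])

```text
time: 16.4
tool_pos: [531.4, -159.6, 115.4]
tcp_rot: [-180.0, 0.0, -170.0]
ft_force: [-1.0, -0.1, 2.1]
finger_gap: -0.3
grip_force: 1.1
```

step_arm(targets=[[[0.5, 0.1, -0.2, 0, 0, 0], [1, 0.17, -0.4, 0, 0, 0], [1, 0.17, -0.4, 0, 0, 0], [1, 0.17, -0.4, 0, 0, 0]]])

```text
time: 16.73
tool_pos: [532.2, -159.4, 114.8]
tcp_rot: [-180.0, 0.0, -170.0]
ft_force: [-1.7, -0.1, 1.4]
finger_gap: 0.2
grip_force: 0.6
```

step_arm(targets=[[[0.7, 0.12, -0.2, 0, 0, 0], [1.5, 0.26, -0.5, 0, 0, 0], [1.5, 0.26, -0.5, 0, 0, 0], [1.5, 0.26, -0.5, 0, 0, 0]]])

```text
time: 17.07
tool_pos: [533.7, -159.1, 114.2]
tcp_rot: [180.0, -0.0, -170.0]
ft_force: [-1.0, 0.5, 0.4]
finger_gap: -0.3
grip_force: 0.0
```

step_arm(targets=[[[0.5, 0.1, -0.2, 0, 0, 0], [1, 0.17, -0.3, 0, 0, 0], [1, 0.17, -0.3, 0, 0, 0], [1, 0.17, -0.3, 0, 0, 0]]])

```text
time: 17.4
tool_pos: [534.7, -159.0, 114.0]
tcp_rot: [180.0, -0.0, -170.0]
ft_force: [-0.6, -0.7, -0.8]
finger_gap: -0.1
grip_force: 0.0
```

step_arm(targets=[[[0.7, 0.12, 0, 0, 0, 0], [1.5, 0.26, 0, 0, 0, 0], [1.5, 0.26, 0, 0, 0, 0], [1.5, 0.26, 0, 0, 0, 0]]])

```text
time: 17.73
tool_pos: [536.2, -158.8, 114.1]
tcp_rot: [-180.0, 0.0, -170.0]
ft_force: [-0.3, -0.0, 0.2]
finger_gap: 0.1
grip_force: 0.0
```

step_arm(targets=[[[0.7, 0.12, 0, 0, 0, 0], [1.5, 0.26, 0, 0, 0, 0], [1.5, 0.26, 0, 0, 0, 0], [1.5, 0.26, 0, 0, 0, 0]]])

```text
time: 18.07
tool_pos: [537.6, -158.5, 114.1]
tcp_rot: [180.0, -0.0, -170.0]
ft_force: [-0.8, -0.2, 0.8]
finger_gap: 0.1
grip_force: 0.2
```

step_arm(targets=[[[0.5, 0.1, -0.1, 0, 0, 0], [1, 0.17, -0.3, 0, 0, 0], [1, 0.17, -0.3, 0, 0, 0], [1, 0.17, -0.3, 0, 0, 0]]])

```text
time: 18.4
tool_pos: [538.4, -158.4, 113.7]
tcp_rot: [180.0, -0.0, -170.0]
ft_force: [-3.7, -0.6, 1.6]
finger_gap: -0.1
grip_force: 1.7
```

step_arm(targets=[[[0.5, 0.1, -0.1, 0, 0, 0], [1, 0.17, -0.3, 0, 0, 0], [1, 0.17, -0.3, 0, 0, 0], [1, 0.17, -0.3, 0, 0, 0]]])

```text
time: 18.73
tool_pos: [539.1, -158.3, 113.4]
tcp_rot: [180.0, -0.1, -170.0]
ft_force: [-6.1, -1.8, 3.1]
finger_gap: -0.0
grip_force: 3.5
```

The stop is met at about 7 N. Two more steps.

step_arm(targets=[[[0.5, 0.1, -0.2, 0, 0, 0], [1, 0.17, -0.4, 0, 0, 0], [1, 0.17, -0.4, 0, 0, 0], [1, 0.17, -0.4, 0, 0, 0]]])

```text
time: 19.07
tool_pos: [539.7, -158.2, 113.1]
tcp_rot: [180.0, -0.1, -170.0]
ft_force: [-8.6, -0.1, 6.3]
finger_gap: -0.0
grip_force: 5.3
```

step_arm(targets=[[[0.4, 0.07, -0.2, 0, 0, 0], [0.8, 0.14, -0.3, 0, 0, 0], [0.8, 0.14, -0.3, 0, 0, 0], [0.8, 0.14, -0.3, 0, 0, 0]]])

```text
time: 19.4
tool_pos: [540.3, -158.1, 112.9]
tcp_rot: [180.0, -0.2, -170.0]
ft_force: [-10.7, -0.6, 8.4]
finger_gap: 0.2
grip_force: 6.6
```

That is about 13 N along the lever's arc, above the 9 N needed. I'll back off and check.

step_arm(targets=[[[-4, -0.7, 0, 0, 0, 0], [-8, -1.4, 0, 0, 0, 0], [-14, -2.5, 0, 0, 0, 0], [-20, -3.5, 0, 0, 0, 0], [-30, -5.3, 0, 0, 0, 0], [-40, -7, 0, 0, 0, 0], [-40, -7, 20, 0, 0, 0], [-40, -7, 50, 0, 0, 0], [-40, -7, 80, 0, 0, 0], [-40, -7, 100, 0, 0, 0], [-40, -7, 100, 0, 0, 0], [-40, -7, 100, 0, 0, 0]]])

```text
time: 20.4
tool_pos: [502.0, -165.4, 214.5]
tcp_rot: [-179.9, 0.2, -170.0]
ft_force: [-0.5, 0.3, 0.1]
finger_gap: 0.3
grip_force: 0.0
```

Run:
```python
from h import *
a=snap('scene','s4')['img'];b=snap('side','d4')['img']
c=lambda i,x,y:cv2.resize(i[y:y+150,x:x+100],(400,600),interpolation=cv2.INTER_CUBIC)
cv2.imwrite('pics/c5.png',np.hstack([c(a,325,220),c(b,280,170)]))
s=r.sense();print(s['tool_pos'],s['ft_force'])
```

```text
[ 500.68093872 -164.72578234  211.7399887 ] [-0.38818    -0.95033861 -0.28109152]
```

View pics/c5.png

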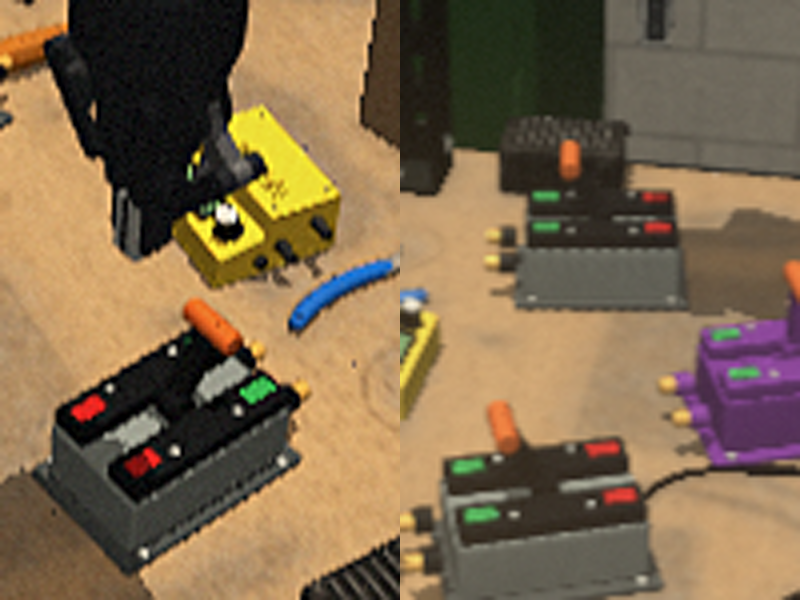

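The tripped lever now stays leaning to green by itself: its grip is at side crop (569,160), up from 603, a shift of about 23 mm. The live lever is still at ON (503,428), the bystanders in view have not moved, and the arm is clear.

step_arm(targets=[[[0, 0, 10, 0, 0, 0], [0, 0, 10, 0, 0, 0], [0, 0, 10, 0, 0, 0], [0, 0, 10, 0, 0, 0], [0, 0, 10, 0, 0, 0], [0, 0, 10, 0, 0, 0]]])

```text
time: 21.0
tool_pos: [501.3, -164.8, 222.4]
tcp_rot: [180.0, -0.0, -170.0]
ft_force: [0.4, 0.2, 0.2]
finger_gap: 0.1
grip_force: 0.0
```

```bash
python3 -c "
from bench import r
print(r.hand_in())"
```

```text
the job is handed in; nothing more can be done
None
```

The tripped cutout was pushed to its OFF stop (about 15 N) and thrown to ON (about 13 N), where the lever stays by itself; the other cutout is still on, and the job was handed in at 21 s, with no verdict returned.

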